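# Slide a vial tray over the step onto a warming stage and switch the stage on

## Task

Slide the loaded vial tray off its loading stand, over the small step and onto the warming stage until it sits fully home, lightly pressed against the sprung buffer at the far end; slide it rather than lift it, keep the vials standing and do not overload the buffer. Then let go of the tray and throw the stage's toggle lever fully over, leaving the tray home against the buffer and the other things on the bench where they are.

Things in the scene. Friction and masses are not known exactly. Their poses are not given: they have to be found in the camera images.
- dock: Fixed loading stand and, in line after a 10 mm gap, warming stage, on the bench. Origin at bench height under the stage's front lip, on the centre line; +x is the direction in which the tray must slide, z up. Stand top 40 mm, stage top 43 mm above the bench: a 3 mm step up. Beside the stage at +y (x 35 to 155, y 71 to 127 mm) is a 30 mm high console with the toggle lever.
- stand_top (a point): Centre of the loading stand's flat top, which is 165 mm long (dock x = -175 to -10 mm) and 140 mm wide, without rails. Axes as the dock. A low jar and a small weight (25 and 30 mm high, both fixed) stand on the bench beside it on the +y side.
- stage_top (a point): Centre of the warming stage's flat top, 190 mm long (dock x = 0 to 190 mm). Two guide rails, 12 mm high and 116 mm apart, run along it from dock x = 20 to 160 mm; their lead-ins flare to about 136 mm apart at x = -13 mm. Axes as the dock.
- backstop: Upright bracket fixed across the far end of the stage (origin and axes those of the dock), with a sprung buffer on its front that meets the tray's front wall. The spring yields 3 N per mm with no preload; it is overloaded at 16 N, so stay below 14 N. Pressed with about 4 to 10 N and let go, the tray creeps back a little but stays in touch with the pad.
- bracket_face (a point): Centre of the bracket's front face (dock x = 178 mm). The buffer's rubber pad, 40 mm wide, stands out ahead of it, 47 to 62 mm above the bench. How far was set by hand and is not measured: its free face lies anywhere from dock x = 121 to 149 mm, so the tray's origin is at dock x = 61 to 89 mm when it first touches.
- tray: Loose open steel tray, 120 mm long (x), 110 mm wide (y), 0.36 to 0.6 kg; origin at the centre of its underside, +x to its front, which points to the stage. Floor, side and front walls 4 mm thick, walls 14 to 15 mm high. The front 14 mm of the underside slope up like a ski by 5 mm: pushed level, without weight on it, it climbs the step, resisting by some newtons.
- tray_rear (a point): Point on the outer face of the tray's rear wall, on its centre line, 16 mm above the tray's underside; axes as the tray. This wall, full width, 8 mm thick and 28 mm high, is the place to push the tray (or to pinch it).
- vial_1: Capped glass vial, 21 mm diameter, 68 mm tall, standing loose in the tray; origin at the centre of its underside, z along the vial.
- vial_2: Second such vial in the tray.
- vial_4: Third such vial in the tray.
- switch (a joint): Toggle lever of the stage on its console: about 0 when it leans to the dock's -x (off), 1.0 rad when fully over to the dock's +x (on). It stays where it is left; a few newtons at the tip move it.
- switch_tip (a point): Tip of the toggle lever, which is 50 mm long from its pivot and swings in the dock's x-z plane, from about 0.5 rad off vertical on one side to 0.5 rad on the other.
- tip_box: Bystander: clear blue pipette tip box, 81x112x58 mm, loose on the bench.
- beaker: Bystander: glass beaker 70 mm wide and 86 mm high, loose on the bench.
- tape_roll: Bystander: tape roll 82 mm wide and 19 mm high, loose on the bench.
- marker: Bystander: marker pen 135 mm long, loose on the bench.

How it is judged:
On the way, in this order (a step that is already met when the one before it is completed fails the run):
1. the tray lies flat on the stage, pressed against the sprung buffer (contact force between tray and backstop above 0.4 N and x of tray in the frame of dock above 0.058 m and angle between tray's own z axis and vertical below 0.03 rad), for 0.2 s.
2. the toggle lever is thrown over (value of joint switch above 0.85 rad), for 0.1 s.
At the end, for the whole second after the job is handed in: The tray lies flat (within 0.03 rad) and in line (within 0.08 rad) on the stage top between the rails, still touching the sprung buffer with more than 0.2 N, at rest; the three vials stand upright (within 0.1 rad) in it; the toggle lever is over past 0.85 rad (contact force between tray and backstop above 0.2 N and x of tray in the frame of dock above 0.058 m and z of tray in the frame of dock between 0.04 and 0.046 m and angle between tray's own z axis and vertical below 0.03 rad and angle between the x axis of tray and the x axis of dock, either way round below 0.08 rad and angle between each of vial_1, vial_2, vial_4's own z axis and vertical below 0.1 rad and horizontal distance between each of vial_1, vial_2, vial_4 and tray below 0.07 m and linear speed of tray below 0.01 m/s and value of joint switch above 0.85 rad).
It fails at once if the buffer is overloaded: pushed with more than 16 N (contact force between tray and backstop above 16 N).
It fails at once if the tray is lifted instead of slid (more than 12 mm above the stage top) (z of tray in the frame of dock above 0.055 m).
It fails at once if the tray tips by more than 0.17 rad (angle between tray's own z axis and vertical above 0.17 rad).
It fails at once if a vial falls over (angle between any of vial_1, vial_2, vial_4's own z axis and vertical above 0.5 rad).
It fails at once if a bystander is moved by more than 30 mm (distance of any of tip_box, beaker, tape_roll, marker from where it was at the start of the episode above 0.03 m).
It also fails if it takes over 72 s, if anything falls off the work surface, if the arm or the gripper's body presses on something with over 40 N, if the wrist force passes 120 N, or if a joint passes its speed limit or range.

## Robot

A 6-joint arm with a two-finger parallel gripper is mounted at the origin on a cart in front of the work surface, level with it; the furniture and walls round the work are solid. World frame = base frame: x ahead of the robot, y to its left, z up, the work surface at z = 0. Lengths are in m, angles in rad, forces in N, time in s.
With the tool pointing down it reaches from about 0.25 to 0.725 m from the base axis. Payload 4 kg.
Tool frame: the origin (TCP) lies on the centre line of the jaws, within the pads' length; the fingertips stand 11 mm ahead of it and the grasp point (between the pads) lies 8 mm behind it; z points along the fingers, x is the direction in which the jaws open and shut, and the axes are right-handed (so a half turn about z gives the same grasp; the last joint's range is limited). The gripper opens to 85 mm and grips with 20 to 120 N. Pads are 22 mm wide; open, the fingers measure 114 mm over their backs; the gripper's body (76 mm by 85 mm) begins 54 mm behind the grasp point. The pads swing forward as they close: fully open they stand 13 mm farther back than shut.
Start: joints at [0, 0.241, 0.005, 1.335, 0, 1.571], TCP at [0.5, -0, 0.242] pointing down, gripper open.
Joint ranges: [-2.72, 2.72], [-1.05, 1.87], [-1.09, 1.28], [-1.99, 2.15], [-1.42, 1.44], [-3.14, 3.14]. Speed limits (rad/s): [2.79, 2.79, 3.14, 3.14, 3.14, 3.14].

## Interface

Orientations are given as a unit quaternion [w, x, y, z].
In Python, from cell import manip, imaging gives the robot as it stands.
- The arm moves only by the tool carry_out, never from a script. Its argument "series" is a list of rows, each an object with "claw": the opening, from 0 (shut) to 1 (fully open); "slide": the shift along the world's x, y, z each as a share of 30 mm, from -1 to 1, a list of three; "turn": the turn about the world's z as a share of 0.12 rad, from -1 to 1. A call has exactly 8 rows; each row shifts and turns the commanded pose from where the row before left it; what a row does not reach is not made up. A row lasts 1/12 s, in which the tool goes at most 41.7 mm and 7.16 degrees, less where a joint would pass 70% of its speed; a pose out of reach is approached as far as the arm can. A call with a number of a shift or a turn outside -1 to 1 is refused whole. A call with a gripper value outside its range is refused whole. The fingers move at their own pace and stop on an object; the grip force is fixed at half the most. Time passes only in rows, so rows that do not move let the fingers close, or fill a call up. It gives the time, the measured TCP pose, the force and the opening at its end, in the units of the state.
- manip.observe(): the state, without advancing time (a new reading comes with each control period).
- imaging.grab_frame(name): name is "scene" or "side" or "wrist"; returns the picture (420x560x3 uint8, red, green, blue); there is no depth.
- imaging.get_calibration(name): a dict with "intrinsics" (3x3 intrinsics, pixels), "extrinsics" (4x4, takes a point from world to camera coordinates); the wrist camera has in their place "mount" (4x4, takes a point from camera to tool coordinates, whose origin is the TCP and whose axes are the tool frame's). Camera axes: x right, y down, z forward; pixel columns grow to the right and rows downward; lengths in m; the calibration is good to about 2 mm. A picture is of the moment at which its call begins: read the wrist's pose just before it. get_calibration takes no time and is no camera call.
- manip.finish_job(): hands the job in, once; it reports no verdict.
The state is a dict: "time": time; "qpos": joint angles; "joint_vel": joint speeds; "effort": joint torques, N m; "ee_pos": TCP position; "tcp_rot": TCP orientation; "ft_force": force on the tool from outside, world axes, zero at the start; "moment": the same for the moment, N m; "gripper_width": finger opening in m.
Only numpy, scipy, OpenCV 4.12 (cv2) and the standard library are available. Lean on these libraries where they do the work, as an engineer would, in place of code of your own. Each camera call takes 0.05 s, during which the arm holds its last target. There are 200 camera calls.

## Working session

There is one attempt and no reset: what is moved stays moved. The work goes in short steps, Python scripts to look and compute and a tool call to move; the robot and the scene stay as the last step left them, time stands still between calls to the robot, and variables do not carry over. Pictures are saved under pics/ and viewed, about 8 in all and at most 12, crops included, and the job is handed in when it is done.

Besides the shell and the picture viewer there is one more tool, called by a JSON object that holds its "api" and its "payload", one argument or row to a line. carry_out: Moves the arm, as the interface text tells. Its arguments: {"type":"object","properties":{"series":{"type":"array"}},"required":["series"]}

```bash
mkdir -p pics; ls
python3 - <<'E'
from cell import manip, imaging
import cv2, numpy as np
s=manip.observe(); print({k:np.round(v,3) for k,v in s.items()})
a=[imaging.grab_frame(n) for n in("scene","side")]
for n,i in zip(("scene","side"),a):
    cv2.imwrite(f"pics/{n}0.png",i[:,:,::-1])
    c=imaging.get_calibration(n); print(n,np.round(c["intrinsics"],1).tolist(),np.round(c["extrinsics"],3).tolist())
E
```

```text
pics
{'time': np.float64(0.0), 'qpos': array([-0.   ,  0.241,  0.004,  1.335, -0.   ,  1.571]), 'joint_vel': array([-0.001, -0.   ,  0.002, -0.003, -0.   ,  0.001]), 'effort': array([ 1.0000e-03, -3.7232e+01,  2.5241e+01,  1.7000e-02,  0.0000e+00,
        0.0000e+00]), 'ee_pos': array([ 0.499, -0.   ,  0.241]), 'tcp_rot': array([ 0.   ,  1.   , -0.   , -0.001]), 'ft_force': array([-0.115, -0.545,  0.394]), 'moment': array([ 0.016,  0.061, -0.009]), 'gripper_width': np.float64(0.085)}
scene [[438.9, 0.0, 280.7], [0.0, 438.9, 218.6], [0.0, 0.0, 1.0]] [[0.831, -0.556, -0.021, -0.439], [-0.256, -0.348, -0.902, 0.219], [0.494, 0.755, -0.432, 0.976], [0.0, 0.0, 0.0, 1.0]]
side [[437.8, 0.0, 284.5], [0.0, 437.8, 211.3], [0.0, 0.0, 1.0]] [[-0.973, -0.229, -0.017, 0.546], [-0.118, 0.564, -0.818, 0.13], [0.197, -0.794, -0.576, 1.18], [0.0, 0.0, 0.0, 1.0]]
```

View pics/scene0.png

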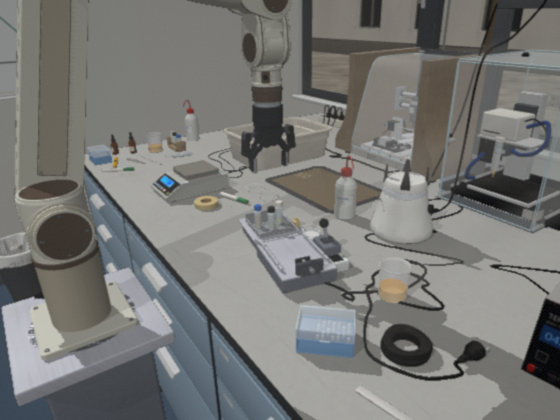

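View pics/side0.png

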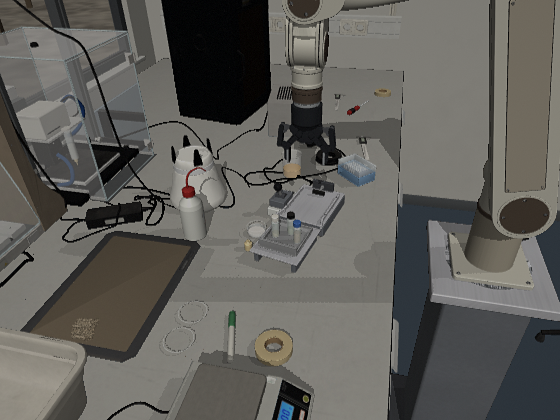

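The scene view shows the dock at about (245–345, 205–285), with the bracket at (310,265) and vials at (257–280, 205–230). The side view shows the dock from stand (285,240) to bracket (322,187). Next I'll get rough world points and close crops.

```bash
cat > h.py <<'E'
from cell import manip, imaging
import cv2, numpy as np
from scipy.spatial.transform import Rotation as R
def cam(n,s=None):
    c=imaging.get_calibration(n)
    if n=="wrist":
        s=s or manip.observe(); q=s["tcp_rot"]; T=np.eye(4); T[:3,:3]=R.from_quat(q[[1,2,3,0]]).as_matrix(); T[:3,3]=s["ee_pos"]
        return np.array(c["intrinsics"]), np.linalg.inv(T@np.array(c["mount"]))
    return np.array(c["intrinsics"]),np.array(c["extrinsics"])
def ray(n,p,s=None):
    K,E=cam(n,s); d=E[:3,:3].T@np.linalg.solve(K,[p[0],p[1],1.]); o=-E[:3,:3].T@E[:3,3]; return o,d
def onz(n,p,z,s=None):
    o,d=ray(n,p,s); return o+d*(z-o[2])/d[2]
def proj(n,X,s=None):
    K,E=cam(n,s); c=K@(E[:3,:3]@np.asarray(X)+E[:3,3]); return c[:2]/c[2]
E
python3 - <<'E'
from h import *
for p in [(310,265),(265,225),(257,222),(280,215),(325,222)]: print("scene",p,np.round(onz("scene",p,.05),3))
for p in [(322,187),(285,240),(280,187)]: print("side",p,np.round(onz("side",p,.05),3))
a=cv2.imread("pics/scene0.png")[190:300,225:365]; b=cv2.imread("pics/side0.png")[165:275,235:355]
cv2.imwrite("pics/c1.png",cv2.resize(a,None,fx=5,fy=5,interpolation=cv2.INTER_CUBIC))
c=imaging.get_calibration("wrist"); print(np.round(c["intrinsics"],1).tolist(),np.round(c["mount"],3).tolist())
E
```

```text
scene (310, 265) [ 0.492 -0.183  0.05 ]
scene (265, 225) [0.519 0.066 0.05 ]
scene (257, 222) [0.511 0.097 0.05 ]
scene (280, 215) [0.591 0.097 0.05 ]
scene (325, 222) [ 0.67 -0.02  0.05]
side (322, 187) [ 0.483 -0.195  0.05 ]
side (285, 240) [0.538 0.092 0.05 ]
side (280, 187) [ 0.615 -0.168  0.05 ]
[[367.7, 0.0, 276.2], [0.0, 367.7, 204.0], [0.0, 0.0, 1.0]] [[1.0, 0.0, -0.001, 0.0], [0.0, 0.963, 0.269, -0.068], [0.001, -0.269, 0.963, -0.132], [0.0, 0.0, 0.0, 1.0]]
```

View pics/c1.png

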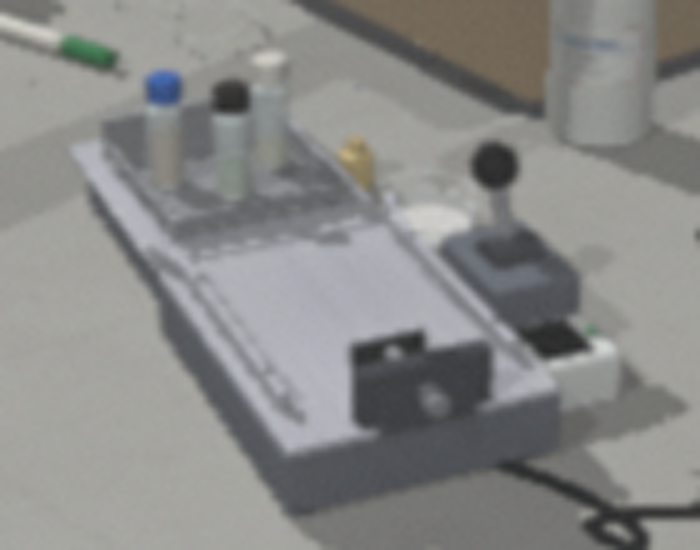

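The crop shows the dock from its far end. The tray sits on the stand with three vials (blue, black and white caps). The bracket is at (420,385), the lever knob at (495,165) leaning off, and the rails are visible. The wrist camera looks along world -y, so one picture from here should cover the dock.

Run:
```python
from h import *
i=imaging.grab_frame("wrist")[:,:,::-1]; cv2.imwrite("pics/w0.png",i)
cv2.imwrite("pics/w0b.png",cv2.resize(i,(784,588),interpolation=cv2.INTER_CUBIC))
```

```text
(no output)
```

View pics/w0b.png

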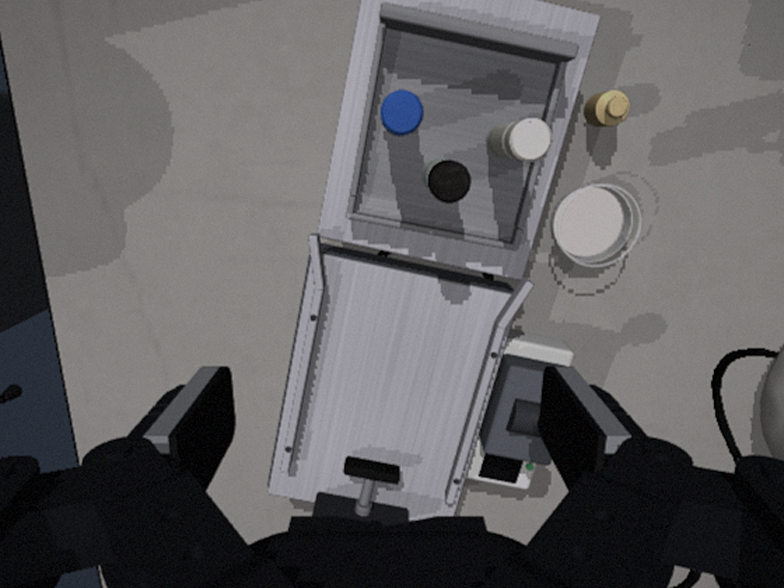

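The picture (1.4x scale) shows the stand and tray at the top and the stage below. The rail lead-in ends are at (314,240) and (531,284), and the tray's rear wall top runs (382,8)–(578,48). The pad top runs (345,460)–(400,474), the bracket is at (318,500), the far-left stage corner at (270,493), and the stand's rear-right corner at (600,15).

Run:
```python
from h import *
P={}
def w(n,p,z): P[n]=onz("wrist",np.array(p)/1.4,z); print(n,np.round(P[n],4))
w("leadL",(314,237),.055);w("leadR",(531,285),.055)
w("standRR",(600,15),.04);w("standFL",(320,240),.04)
w("stageFarL",(269,493),.043)
w("trayRL",(383,5),.068);w("trayRR",(579,45),.068);
w("trayFL",(350,216),.055);w("trayFR",(514,246),.055)
w("padL",(346,458),.062);w("padR",(400,467),.062)
w("brkL",(318,492),.07)
w("blue",(402,112),.112);w("black",(449,181),.112);w("white",(529,139),.112)
w("jar",(597,225),.025);w("weight",(612,107),.03)
for a,b in (("leadL","leadR"),("trayRL","trayRR"),("trayFL","trayFR"),("padL","padR"),("trayRL","trayFL")):
    d=(P[b]-P[a])[:2]; print(a,b,np.hypot(*d).round(4),np.arctan2(d[1],d[0]).round(3))
# dock frame from points (2D Umeyama)
L=np.array([[-13,-68],[-13,68],[-175,70],[-10,-70],[190,-70]])/1e3
W=np.array([P[k][:2] for k in("leadL","leadR","standRR","standFL","stageFarL")])
l=L[:,0]+1j*L[:,1]; v=W[:,0]+1j*W[:,1]
h=np.vdot(l-l.mean(),v-v.mean()); h/=abs(h); t=v.mean()-h*l.mean()
print("dock",t,"yaw",np.angle(h),"res mm",np.round((h*l+t-v)*1e3,1))
for k in P:
    z=(P[k][0]+1j*P[k][1]-t)/h; print(k,"dock",np.round(z*1e3,1))
```

```text
leadL [0.4536 0.0104 0.055 ]
leadR [ 0.5917 -0.0207  0.055 ]
standRR [0.6241 0.1393 0.04  ]
standFL [0.4553 0.0057 0.04  ]
stageFarL [ 0.4105 -0.1864  0.043 ]
trayRL [0.4972 0.1383 0.068 ]
trayRR [0.6039 0.1186 0.068 ]
trayFL [0.4764 0.0236 0.055 ]
trayFR [0.5791 0.0047 0.055 ]
padL [ 0.4709 -0.1433  0.062 ]
padR [ 0.5084 -0.1504  0.062 ]
brkL [ 0.4517 -0.1648  0.07  ]
blue [0.5067 0.0816 0.112 ]
black [0.5304 0.0489 0.112 ]
white [0.5688 0.0691 0.112 ]
jar [0.642  0.0133 0.025 ]
weight [0.6412 0.0889 0.03  ]
leadL leadR 0.1416 -0.222
trayRL trayRR 0.1085 -0.183
trayFL trayFR 0.1044 -0.181
padL padR 0.0382 -0.188
trayRL trayFL 0.1166 -1.75
dock (0.5198228676836332-0.017407246275833857j) yaw -1.7852237344768305 res mm [ 2.6-0.6j -2.7+1.5j  1.4-0.7j -1.7+1.5j  0.4-1.8j]
leadL dock (-13.1-70.6j)
leadR dock (-12.1+70.9j)
standRR dock (-175.4+68.5j)
standFL dock (-8.9-68j)
stageFarL dock (188.4-70.8j)
trayRL dock (-147.3-55.2j)
trayRR dock (-150.7+53.2j)
trayFL dock (-30.8-51.2j)
trayFR dock (-34.2+53.2j)
padL dock (133.4-21j)
padR dock (132.4+17.1j)
brkL dock (158.5-35.2j)
blue dock (-94-33.9j)
black dock (-67.1-3.8j)
white dock (-94.9+29.4j)
jar dock (-56+112.8j)
weight dock (-129.7+96j)
```

Fit: dock origin is at about (0.520, -0.017) with yaw -1.785, and residuals are under 3 mm. The tray sits at dock x ≈ -90, yawed about +0.03. The plan is to push with two half-open fingers, jaw axis along dock y, on the rear wall. First I'll go above the spot behind the tray.

{"api": "carry_out", "payload": {
  "series": [
    {"claw": 0.6,"slide": [0.24,0.64,0],"turn": -0.22},
    {"claw": 0.6,"slide": [0.24,0.64,0],"turn": -0.22},
    {"claw": 0.6,"slide": [0.24,0.64,0],"turn": -0.22},
    {"claw": 0.6,"slide": [0.24,0.64,0],"turn": -0.22},
    {"claw": 0.6,"slide": [0.24,0.64,0],"turn": -0.22},
    {"claw": 0.6,"slide": [0.24,0.64,0],"turn": -0.22},
    {"claw": 0.6,"slide": [0.24,0.64,0],"turn": -0.22},
    {"claw": 0.6,"slide": [0.24,0.64,0],"turn": -0.22}
  ]
}}

```text
time: 0.82
ee_pos: [0.5576, 0.1545, 0.2418]
tcp_rot: [0.0, 0.994, -0.106, -0.0]
ft_force: [-0.2, -0.1, 0.9]
gripper_width: 0.0511
```

Run:
```python
from h import *
s=manip.observe(); print(s["ee_pos"],s["tcp_rot"],s["gripper_width"],s["ft_force"],s["time"])
i=imaging.grab_frame("wrist")[:,:,::-1]; cv2.imwrite("pics/w1.png",i)
cv2.imwrite("pics/w1b.png",cv2.resize(i,(784,588),interpolation=cv2.INTER_CUBIC))
```

```text
[0.5576082  0.15451386 0.24178925] [ 2.10626907e-04  9.94361565e-01 -1.06041518e-01 -4.78800650e-04] 0.05105116687868997 [-0.1542049  -0.14217762  0.88512254] 0.8167
```

View pics/w1b.png

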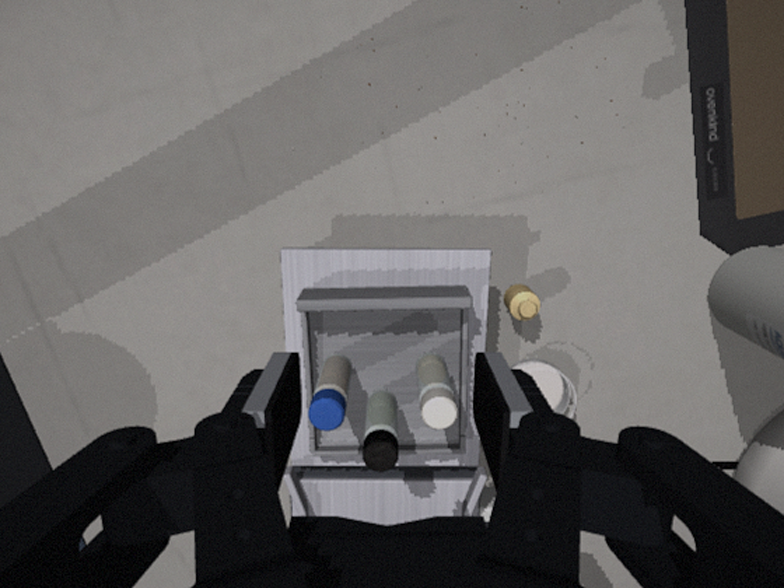

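The stand's rear edge (282,249)–(490,250) is level in the picture, so the tool is aligned with the dock. The tray's rear wall shows its back face at rows 288–300 and its top edge at (298,305)–(471,301).

Run:
```python
from h import *
yaw=-1.785; h=np.exp(1j*yaw); t=.5198-.0174j
for n,p,z in(("standRL",(282,249),.04),("standRR",(490,250),.04),("wallbotL",(305,290),.04),("wallbotR",(469,287),.04),("walltopL",(298,303),.068),("walltopR",(471,300),.068)):
    X=onz("wrist",np.array(p)/1.4,z); print(n,X.round(4),"dock",np.round((X[0]+1j*X[1]-t)/h*1e3,1))
```

```text
standRL [0.4912 0.1727 0.04  ] dock (-179.7-68.4j)
standRR [0.6252 0.1434 0.04  ] dock (-179.5+68.8j)
wallbotL [0.499  0.1423 0.04  ] dock (-151.6-54.3j)
wallbotR [0.6074 0.1213 0.04  ] dock (-154.1+56.1j)
walltopL [0.4989 0.1419 0.068 ] dock (-151.2-54.3j)
walltopR [0.6044 0.1214 0.068 ] dock (-153.6+53.1j)
```

{"api": "carry_out", "payload": {
  "series": [
    {"claw": 0.6,"slide": [0,0,-0.77],"turn": 0},
    {"claw": 0.6,"slide": [0,0,-0.77],"turn": 0},
    {"claw": 0.6,"slide": [0,0,-0.77],"turn": 0},
    {"claw": 0.6,"slide": [0,0,-0.77],"turn": 0},
    {"claw": 0.6,"slide": [0,0,-0.77],"turn": 0},
    {"claw": 0.6,"slide": [0,0,-0.77],"turn": 0},
    {"claw": 0.6,"slide": [0,0,-0.77],"turn": 0},
    {"claw": 0.6,"slide": [0,0,-0.72],"turn": 0}
  ]
}}

```text
time: 1.53
ee_pos: [0.5569, 0.1533, 0.0573]
tcp_rot: [0.0, 0.994, -0.105, -0.001]
ft_force: [-0.1, 0.8, 0.1]
gripper_width: 0.0513
```

Run:
```python
from h import *
i=imaging.grab_frame("wrist")[:,:,::-1]; cv2.imwrite("pics/w2.png",i)
```

```text
(no output)
```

View pics/w2.png

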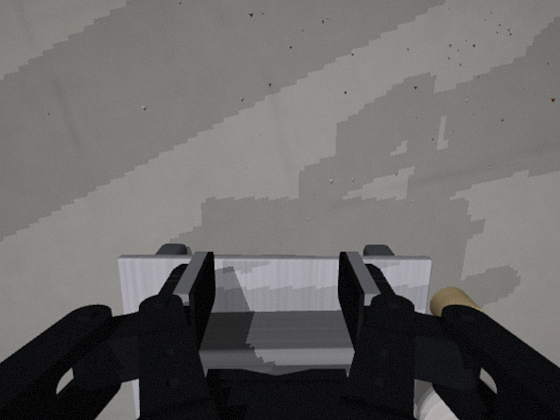

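The fingers are straight and over the stand, just behind the rear wall (the wall spans rows 310–365), with no contact. I'll push along dock +x, starting gently.

{"api": "carry_out", "payload": {
  "series": [
    {"claw": 0.6,"slide": [-0.018,-0.081,0],"turn": 0},
    {"claw": 0.6,"slide": [-0.018,-0.081,0],"turn": 0},
    {"claw": 0.6,"slide": [-0.018,-0.081,0],"turn": 0},
    {"claw": 0.6,"slide": [-0.018,-0.081,0],"turn": 0},
    {"claw": 0.6,"slide": [-0.018,-0.081,0],"turn": 0},
    {"claw": 0.6,"slide": [-0.018,-0.081,0],"turn": 0},
    {"claw": 0.6,"slide": [-0.018,-0.081,0],"turn": 0},
    {"claw": 0.6,"slide": [-0.018,-0.081,0],"turn": 0}
  ]
}}

```text
time: 2.25
ee_pos: [0.5549, 0.1356, 0.0606]
tcp_rot: [-0.002, 0.994, -0.105, 0.002]
ft_force: [1.2, 5.5, 3.1]
gripper_width: 0.0515
```

{"api": "carry_out", "payload": {
  "series": [
    {"claw": 0.6,"slide": [-0.018,-0.081,0],"turn": 0},
    {"claw": 0.6,"slide": [-0.018,-0.081,0],"turn": 0},
    {"claw": 0.6,"slide": [-0.018,-0.081,0],"turn": 0},
    {"claw": 0.6,"slide": [-0.018,-0.081,0],"turn": 0},
    {"claw": 0.6,"slide": [-0.018,-0.081,0],"turn": 0},
    {"claw": 0.6,"slide": [-0.018,-0.081,0],"turn": 0},
    {"claw": 0.6,"slide": [-0.018,-0.081,0],"turn": 0},
    {"claw": 0.6,"slide": [-0.018,-0.081,0],"turn": 0}
  ]
}}

```text
time: 2.92
ee_pos: [0.5504, 0.1164, 0.0605]
tcp_rot: [-0.002, 0.994, -0.105, 0.002]
ft_force: [1.0, 6.4, 4.5]
gripper_width: 0.0515
```

Run:
```python
from h import *
i=imaging.grab_frame("wrist")[:,:,::-1]; j=imaging.grab_frame("scene")[190:300,225:365,::-1]
cv2.imwrite("pics/c3.png",np.hstack([cv2.resize(i[210:420],(400,150)),cv2.resize(j,(400,314))[:150]]) if 0 else np.vstack([i[200:400],cv2.resize(j,(560,396),interpolation=cv2.INTER_CUBIC)]))
```

```text
(no output)
```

View pics/c3.png

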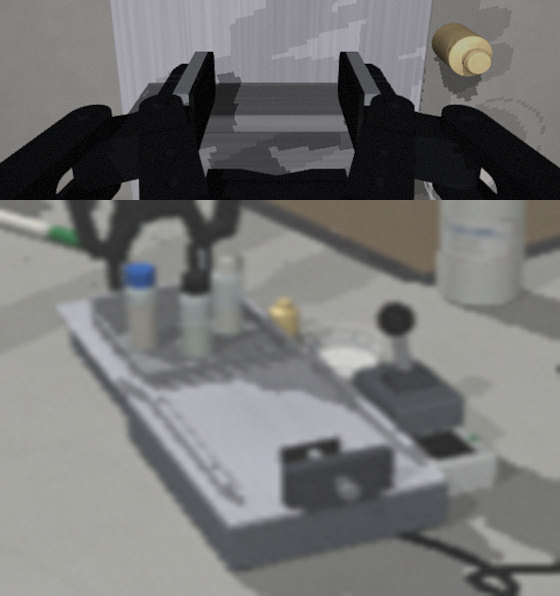

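Run:
```python
from h import *
s=manip.observe(); print(s["ee_pos"],s["ft_force"].round(2),s["moment"].round(3),s["time"])
yaw=-1.785; h=np.exp(1j*yaw); t=.5198-.0174j
d=lambda X:np.round((X[0]+1j*X[1]-t)/h*1e3,1)
print("tcp",d(s["ee_pos"]))
for r in (282,314,316,331):
  for z in(.04,.068): print(r,z,d(onz("wrist",(280,r),z)))
```

```text
[0.55031648 0.11586196 0.06047702] [1.08 6.82 3.39] [ 0.95  -0.268  0.066] 3.0167
tcp (-136.7+1.5j)
282 0.04 (-125+3.5j)
282 0.068 (-139.5+3.1j)
314 0.04 (-108.4+3.6j)
314 0.068 (-125.9+3.2j)
316 0.04 (-107.3+3.6j)
316 0.068 (-125.1+3.2j)
331 0.04 (-99.3+3.6j)
331 0.068 (-118.5+3.2j)
```

The geometry agrees: the wall's back face is 11 mm ahead of the TCP, so the pads' edges are doing the pushing. The tool presses down by friction (Fz ≈ +3.5 N), so I'll raise the commanded z by 2 mm before the step.

{"api": "carry_out", "payload": {
  "series": [
    {"claw": 0.6,"slide": [0,0,0.03],"turn": 0},
    {"claw": 0.6,"slide": [-0.014,-0.065,0.03],"turn": 0},
    {"claw": 0.6,"slide": [-0.014,-0.065,0],"turn": 0},
    {"claw": 0.6,"slide": [-0.014,-0.065,0],"turn": 0},
    {"claw": 0.6,"slide": [-0.014,-0.065,0],"turn": 0},
    {"claw": 0.6,"slide": [-0.014,-0.065,0],"turn": 0},
    {"claw": 0.6,"slide": [-0.014,-0.065,0],"turn": 0},
    {"claw": 0.6,"slide": [-0.014,-0.065,0],"turn": 0}
  ]
}}

```text
time: 3.68
ee_pos: [0.5461, 0.1015, 0.0608]
tcp_rot: [-0.001, 0.994, -0.105, -0.0]
ft_force: [1.3, 5.8, 0.3]
gripper_width: 0.0513
```

{"api": "carry_out", "payload": {
  "series": [
    {"claw": 0.6,"slide": [-0.014,-0.065,0],"turn": 0},
    {"claw": 0.6,"slide": [-0.014,-0.065,0],"turn": 0},
    {"claw": 0.6,"slide": [-0.014,-0.065,0],"turn": 0},
    {"claw": 0.6,"slide": [-0.014,-0.065,0],"turn": 0},
    {"claw": 0.6,"slide": [-0.014,-0.065,0],"turn": 0},
    {"claw": 0.6,"slide": [-0.014,-0.065,0],"turn": 0},
    {"claw": 0.6,"slide": [-0.014,-0.065,0],"turn": 0},
    {"claw": 0.6,"slide": [-0.014,-0.065,0],"turn": 0}
  ]
}}

```text
time: 4.35
ee_pos: [0.5425, 0.0852, 0.0607]
tcp_rot: [0.0, 0.994, -0.105, -0.0]
ft_force: [-0.2, 3.4, -0.2]
gripper_width: 0.0512
```

Fz is near zero now and the tray is sliding freely. Continuing, slowly where its centre passes the lip.

{"api": "carry_out", "payload": {
  "series": [
    {"claw": 0.6,"slide": [-0.014,-0.065,0],"turn": 0},
    {"claw": 0.6,"slide": [-0.014,-0.065,0],"turn": 0},
    {"claw": 0.6,"slide": [-0.014,-0.065,0],"turn": 0},
    {"claw": 0.6,"slide": [-0.014,-0.065,0],"turn": 0},
    {"claw": 0.6,"slide": [-0.014,-0.065,0],"turn": 0},
    {"claw": 0.6,"slide": [-0.014,-0.065,0],"turn": 0},
    {"claw": 0.6,"slide": [-0.014,-0.065,0],"turn": 0},
    {"claw": 0.6,"slide": [-0.014,-0.065,0],"turn": 0}
  ]
}}

```text
time: 5.02
ee_pos: [0.5392, 0.0696, 0.0608]
tcp_rot: [0.0, 0.994, -0.105, -0.0]
ft_force: [0.4, 3.8, -0.7]
gripper_width: 0.0508
```

{"api": "carry_out", "payload": {
  "series": [
    {"claw": 0.6,"slide": [-0.014,-0.065,0.02],"turn": 0},
    {"claw": 0.6,"slide": [-0.014,-0.065,0.02],"turn": 0},
    {"claw": 0.6,"slide": [-0.014,-0.065,0.02],"turn": 0},
    {"claw": 0.6,"slide": [-0.014,-0.065,0.02],"turn": 0},
    {"claw": 0.6,"slide": [-0.01,-0.05,0],"turn": 0},
    {"claw": 0.6,"slide": [-0.01,-0.05,0],"turn": 0},
    {"claw": 0.6,"slide": [-0.01,-0.05,0],"turn": 0},
    {"claw": 0.6,"slide": [-0.01,-0.05,0],"turn": 0}
  ]
}}

```text
time: 5.68
ee_pos: [0.5365, 0.056, 0.0633]
tcp_rot: [-0.0, 0.994, -0.105, 0.0]
ft_force: [0.4, 4.2, -0.1]
gripper_width: 0.0512
```

Run:
```python
from h import *
s=manip.observe(); yaw=-1.785; h=np.exp(1j*yaw); t=.5198-.0174j
X=s["ee_pos"];print("tcp dock",np.round((X[0]+1j*X[1]-t)/h*1e3,1),s["ft_force"].round(2),s["moment"].round(2))
i=imaging.grab_frame("side")[160:280,235:355,::-1]; j=imaging.grab_frame("scene")[195:290,235:355,::-1]
cv2.imwrite("pics/c4.png",np.hstack([cv2.resize(k,(400,400),interpolation=cv2.INTER_CUBIC) for k in(i,j)]))
```

```text
tcp dock (-75.3+0.7j) [ 0.36  4.18 -0.14] [ 0.79 -0.13 -0.08]
```

View pics/c4.png

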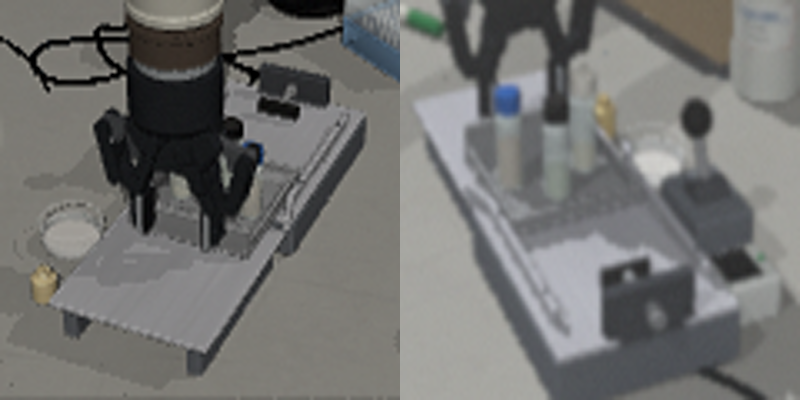

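The tray is half onto the stage, between the lead-ins, and the vials are upright. I'll push on 48 mm, which stays short of the earliest possible touch.

{"api": "carry_out", "payload": {
  "series": [
    {"claw": 0.6,"slide": [-0.01,-0.05,0],"turn": 0},
    {"claw": 0.6,"slide": [-0.01,-0.05,0],"turn": 0},
    {"claw": 0.6,"slide": [-0.01,-0.05,0],"turn": 0},
    {"claw": 0.6,"slide": [-0.01,-0.05,0],"turn": 0},
    {"claw": 0.6,"slide": [-0.01,-0.05,0],"turn": 0},
    {"claw": 0.6,"slide": [-0.01,-0.05,0],"turn": 0},
    {"claw": 0.6,"slide": [-0.01,-0.05,0],"turn": 0},
    {"claw": 0.6,"slide": [-0.01,-0.05,0],"turn": 0}
  ]
}}

```text
time: 6.45
ee_pos: [0.5342, 0.0441, 0.0634]
tcp_rot: [-0.0, 0.994, -0.105, 0.0]
ft_force: [1.4, 4.4, 1.9]
gripper_width: 0.0509
```

{"api": "carry_out", "payload": {
  "series": [
    {"claw": 0.6,"slide": [-0.014,-0.065,0],"turn": 0},
    {"claw": 0.6,"slide": [-0.014,-0.065,0],"turn": 0},
    {"claw": 0.6,"slide": [-0.014,-0.065,0],"turn": 0},
    {"claw": 0.6,"slide": [-0.014,-0.065,0],"turn": 0},
    {"claw": 0.6,"slide": [-0.014,-0.065,0],"turn": 0},
    {"claw": 0.6,"slide": [-0.014,-0.065,0],"turn": 0},
    {"claw": 0.6,"slide": [-0.014,-0.065,0],"turn": 0},
    {"claw": 0.6,"slide": [-0.014,-0.065,0],"turn": 0}
  ]
}}

```text
time: 7.12
ee_pos: [0.5312, 0.0287, 0.0637]
tcp_rot: [-0.001, 0.994, -0.105, 0.001]
ft_force: [0.0, 4.5, 2.8]
gripper_width: 0.0513
```

{"api": "carry_out", "payload": {
  "series": [
    {"claw": 0.6,"slide": [-0.014,-0.065,0],"turn": 0},
    {"claw": 0.6,"slide": [-0.014,-0.065,0],"turn": 0},
    {"claw": 0.6,"slide": [-0.014,-0.065,0],"turn": 0},
    {"claw": 0.6,"slide": [-0.014,-0.065,0],"turn": 0},
    {"claw": 0.6,"slide": [-0.014,-0.065,0],"turn": 0},
    {"claw": 0.6,"slide": [-0.014,-0.065,0],"turn": 0},
    {"claw": 0.6,"slide": [-0.014,-0.065,0],"turn": 0},
    {"claw": 0.6,"slide": [-0.014,-0.065,0],"turn": 0}
  ]
}}

```text
time: 7.78
ee_pos: [0.5278, 0.0131, 0.0637]
tcp_rot: [-0.001, 0.994, -0.105, 0.001]
ft_force: [1.1, 5.5, 3.9]
gripper_width: 0.051
```

Run:
```python
from h import *
s=manip.observe(); yaw=-1.785; h=np.exp(1j*yaw); t=.5198-.0174j
X=s["ee_pos"];print("tcp dock",np.round((X[0]+1j*X[1]-t)/h*1e3,1),s["ft_force"].round(2),s["moment"].round(2))
i=imaging.grab_frame("side")[160:280,235:355,::-1]; j=imaging.grab_frame("scene")[195:290,235:355,::-1]
cv2.imwrite("pics/c5.png",np.hstack([cv2.resize(k,(400,400),interpolation=cv2.INTER_CUBIC) for k in(i,j)]))
```

```text
tcp dock (-31.5+1.3j) [1.09 5.5  3.89] [ 1.08 -0.17  0.06]
```

View pics/c5.png

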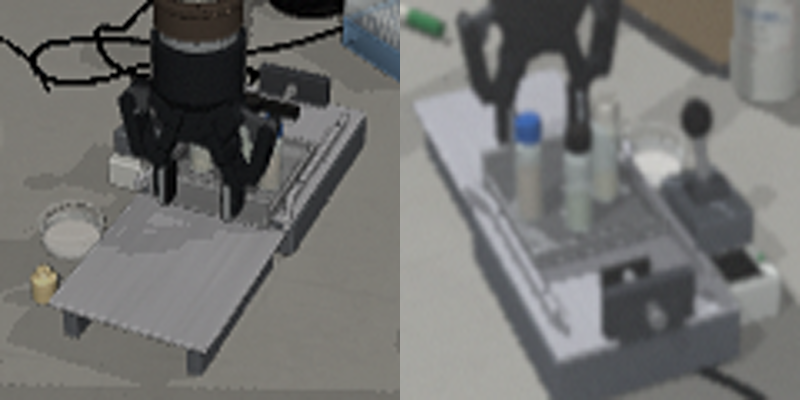

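The tray is well onto the stage, straight between the rails, with the vials upright. Two calls: 14 mm while relieving Fz, then small steps.

{"api": "carry_out", "payload": {
  "series": [
    {"claw": 0.6,"slide": [-0.014,-0.065,0.03],"turn": 0},
    {"claw": 0.6,"slide": [-0.014,-0.065,0.03],"turn": 0},
    {"claw": 0.6,"slide": [-0.014,-0.065,0.01],"turn": 0},
    {"claw": 0.6,"slide": [-0.014,-0.065,0],"turn": 0},
    {"claw": 0.6,"slide": [-0.014,-0.065,0],"turn": 0},
    {"claw": 0.6,"slide": [-0.014,-0.065,0],"turn": 0},
    {"claw": 0.6,"slide": [-0.014,-0.065,0],"turn": 0},
    {"claw": 0.6,"slide": [0,0,0],"turn": 0}
  ]
}}

```text
time: 8.55
ee_pos: [0.524, -0.0015, 0.0652]
tcp_rot: [0.0, 0.994, -0.106, -0.0]
ft_force: [0.0, 0.8, -1.1]
gripper_width: 0.0513
```

{"api": "carry_out", "payload": {
  "series": [
    {"claw": 0.6,"slide": [-0.007,-0.033,0],"turn": 0},
    {"claw": 0.6,"slide": [-0.007,-0.033,0],"turn": 0},
    {"claw": 0.6,"slide": [-0.007,-0.033,0],"turn": 0},
    {"claw": 0.6,"slide": [-0.007,-0.033,0],"turn": 0},
    {"claw": 0.6,"slide": [0,0,0],"turn": 0},
    {"claw": 0.6,"slide": [0,0,0],"turn": 0},
    {"claw": 0.6,"slide": [0,0,0],"turn": 0},
    {"claw": 0.6,"slide": [0,0,0],"turn": 0}
  ]
}}

```text
time: 9.22
ee_pos: [0.5235, -0.0049, 0.0654]
tcp_rot: [0.0, 0.994, -0.105, 0.0]
ft_force: [-0.6, 1.1, -1.8]
gripper_width: 0.0513
```

{"api": "carry_out", "payload": {
  "series": [
    {"claw": 0.6,"slide": [-0.005,-0.02,0],"turn": 0},
    {"claw": 0.6,"slide": [-0.005,-0.02,0],"turn": 0},
    {"claw": 0.6,"slide": [-0.005,-0.02,0],"turn": 0},
    {"claw": 0.6,"slide": [-0.005,-0.02,0],"turn": 0},
    {"claw": 0.6,"slide": [0,0,0],"turn": 0},
    {"claw": 0.6,"slide": [0,0,0],"turn": 0},
    {"claw": 0.6,"slide": [0,0,0],"turn": 0},
    {"claw": 0.6,"slide": [0,0,0],"turn": 0}
  ]
}}

```text
time: 9.88
ee_pos: [0.5231, -0.0071, 0.0654]
tcp_rot: [-0.0, 0.994, -0.105, 0.0]
ft_force: [1.5, 2.4, -1.4]
gripper_width: 0.0515
```

Run:
```python
from h import *
# pad front via two initial views: dark pad; scene & side crops at start
yaw=-1.785; h=np.exp(1j*yaw); t=.5198-.0174j
for n in("scene","side"):
    j=imaging.grab_frame(n)[:,:,::-1]; cv2.imwrite(f"pics/{n}6.png",j)
    for x in (-3+121,-3+149):
        X=[*(lambda z:(z.real,z.imag))(t+h*x*1e-3),.062]; print(n,x,proj(n,X).round(1))
a=cv2.imread("pics/side6.png")[165:225,275:355]; b=cv2.imread("pics/scene6.png")[235:290,270:345]
cv2.imwrite("pics/c6.png",np.vstack([cv2.resize(a,(400,300),interpolation=cv2.INTER_CUBIC),cv2.resize(b,(400,293),interpolation=cv2.INTER_CUBIC)]))
```

```text
scene 118 [298.7 251.9]
scene 146 [303.3 257.2]
side 118 [315.2 193.9]
side 146 [318.6 189.4]
```

View pics/c6.png

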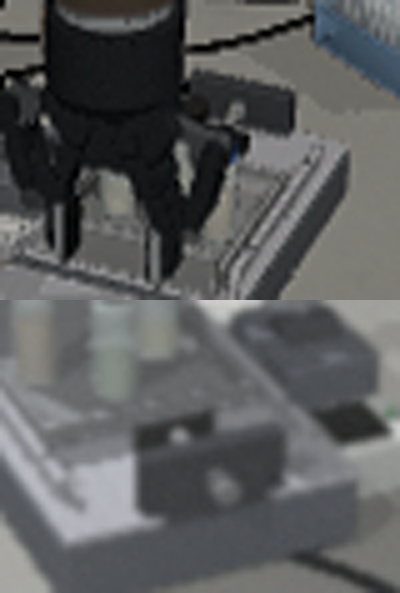

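The tray front is near the pad, but the gap can't be resolved at this scale. I'll continue by force, in steps of about 2.5 mm.

{"api": "carry_out", "payload": {
  "series": [
    {"claw": 0.6,"slide": [-0.005,-0.02,0],"turn": 0},
    {"claw": 0.6,"slide": [-0.005,-0.02,0],"turn": 0},
    {"claw": 0.6,"slide": [-0.005,-0.02,0],"turn": 0},
    {"claw": 0.6,"slide": [-0.005,-0.02,0],"turn": 0},
    {"claw": 0.6,"slide": [0,0,0],"turn": 0},
    {"claw": 0.6,"slide": [0,0,0],"turn": 0},
    {"claw": 0.6,"slide": [0,0,0],"turn": 0},
    {"claw": 0.6,"slide": [0,0,0],"turn": 0}
  ]
}}

```text
time: 10.65
ee_pos: [0.5224, -0.0096, 0.0654]
tcp_rot: [0.0, 0.994, -0.105, 0.0]
ft_force: [0.8, 3.9, 0.7]
gripper_width: 0.051
```

{"api": "carry_out", "payload": {
  "series": [
    {"claw": 0.6,"slide": [-0.005,-0.02,0],"turn": 0},
    {"claw": 0.6,"slide": [-0.005,-0.02,0],"turn": 0},
    {"claw": 0.6,"slide": [-0.005,-0.02,0],"turn": 0},
    {"claw": 0.6,"slide": [0,0,0],"turn": 0},
    {"claw": 0.6,"slide": [0,0,0],"turn": 0},
    {"claw": 0.6,"slide": [0,0,0],"turn": 0},
    {"claw": 0.6,"slide": [0,0,0],"turn": 0},
    {"claw": 0.6,"slide": [0,0,0],"turn": 0}
  ]
}}

```text
time: 11.32
ee_pos: [0.5219, -0.0114, 0.0654]
tcp_rot: [0.0, 0.994, -0.105, 0.0]
ft_force: [0.7, 4.5, 1.4]
gripper_width: 0.0511
```

{"api": "carry_out", "payload": {
  "series": [
    {"claw": 0.6,"slide": [-0.005,-0.02,0],"turn": 0},
    {"claw": 0.6,"slide": [-0.005,-0.02,0],"turn": 0},
    {"claw": 0.6,"slide": [-0.005,-0.02,0],"turn": 0},
    {"claw": 0.6,"slide": [-0.005,-0.02,0],"turn": 0},
    {"claw": 0.6,"slide": [0,0,0],"turn": 0},
    {"claw": 0.6,"slide": [0,0,0],"turn": 0},
    {"claw": 0.6,"slide": [0,0,0],"turn": 0},
    {"claw": 0.6,"slide": [0,0,0],"turn": 0}
  ]
}}

```text
time: 11.98
ee_pos: [0.5213, -0.0138, 0.0654]
tcp_rot: [0.0, 0.994, -0.105, 0.0]
ft_force: [-0.0, 4.4, 2.5]
gripper_width: 0.0512
```

{"api": "carry_out", "payload": {
  "series": [
    {"claw": 0.6,"slide": [-0.005,-0.02,0.02],"turn": 0},
    {"claw": 0.6,"slide": [-0.005,-0.02,0.02],"turn": 0},
    {"claw": 0.6,"slide": [-0.005,-0.02,0],"turn": 0},
    {"claw": 0.6,"slide": [-0.005,-0.02,0],"turn": 0},
    {"claw": 0.6,"slide": [0,0,0],"turn": 0},
    {"claw": 0.6,"slide": [0,0,0],"turn": 0},
    {"claw": 0.6,"slide": [0,0,0],"turn": 0},
    {"claw": 0.6,"slide": [0,0,0],"turn": 0}
  ]
}}

```text
time: 12.65
ee_pos: [0.5204, -0.0166, 0.0665]
tcp_rot: [0.0, 0.994, -0.106, -0.0]
ft_force: [-0.9, 0.8, 0.6]
gripper_width: 0.0513
```

{"api": "carry_out", "payload": {
  "series": [
    {"claw": 0.6,"slide": [-0.005,-0.02,0],"turn": 0},
    {"claw": 0.6,"slide": [-0.005,-0.02,0],"turn": 0},
    {"claw": 0.6,"slide": [-0.005,-0.02,0],"turn": 0},
    {"claw": 0.6,"slide": [-0.005,-0.02,0],"turn": 0},
    {"claw": 0.6,"slide": [0,0,0],"turn": 0},
    {"claw": 0.6,"slide": [0,0,0],"turn": 0},
    {"claw": 0.6,"slide": [0,0,0],"turn": 0},
    {"claw": 0.6,"slide": [0,0,0],"turn": 0}
  ]
}}

```text
time: 13.32
ee_pos: [0.5202, -0.0185, 0.0665]
tcp_rot: [-0.0, 0.994, -0.105, 0.0]
ft_force: [0.9, 2.5, -2.1]
gripper_width: 0.0511
```

{"api": "carry_out", "payload": {
  "series": [
    {"claw": 0.6,"slide": [-0.005,-0.02,0],"turn": 0},
    {"claw": 0.6,"slide": [-0.005,-0.02,0],"turn": 0},
    {"claw": 0.6,"slide": [-0.005,-0.02,0],"turn": 0},
    {"claw": 0.6,"slide": [-0.005,-0.02,0],"turn": 0},
    {"claw": 0.6,"slide": [0,0,0],"turn": 0},
    {"claw": 0.6,"slide": [0,0,0],"turn": 0},
    {"claw": 0.6,"slide": [0,0,0],"turn": 0},
    {"claw": 0.6,"slide": [0,0,0],"turn": 0}
  ]
}}

```text
time: 13.98
ee_pos: [0.5195, -0.0211, 0.0665]
tcp_rot: [0.0, 0.994, -0.105, 0.0]
ft_force: [1.0, 1.6, -1.2]
gripper_width: 0.0512
```

{"api": "carry_out", "payload": {
  "series": [
    {"claw": 0.6,"slide": [-0.005,-0.02,0],"turn": 0},
    {"claw": 0.6,"slide": [-0.005,-0.02,0],"turn": 0},
    {"claw": 0.6,"slide": [-0.005,-0.02,0],"turn": 0},
    {"claw": 0.6,"slide": [-0.005,-0.02,0],"turn": 0},
    {"claw": 0.6,"slide": [0,0,0],"turn": 0},
    {"claw": 0.6,"slide": [0,0,0],"turn": 0},
    {"claw": 0.6,"slide": [0,0,0],"turn": 0},
    {"claw": 0.6,"slide": [0,0,0],"turn": 0}
  ]
}}

```text
time: 14.65
ee_pos: [0.5189, -0.0234, 0.0665]
tcp_rot: [0.0, 0.994, -0.105, 0.0]
ft_force: [0.3, 2.9, 0.0]
gripper_width: 0.0508
```

{"api": "carry_out", "payload": {
  "series": [
    {"claw": 0.6,"slide": [-0.005,-0.02,0],"turn": 0},
    {"claw": 0.6,"slide": [-0.005,-0.02,0],"turn": 0},
    {"claw": 0.6,"slide": [-0.005,-0.02,0],"turn": 0},
    {"claw": 0.6,"slide": [-0.005,-0.02,0],"turn": 0},
    {"claw": 0.6,"slide": [0,0,0],"turn": 0},
    {"claw": 0.6,"slide": [0,0,0],"turn": 0},
    {"claw": 0.6,"slide": [0,0,0],"turn": 0},
    {"claw": 0.6,"slide": [0,0,0],"turn": 0}
  ]
}}

```text
time: 15.32
ee_pos: [0.5183, -0.0257, 0.0666]
tcp_rot: [-0.0, 0.994, -0.105, 0.0]
ft_force: [1.2, 4.3, -1.0]
gripper_width: 0.0513
```

{"api": "carry_out", "payload": {
  "series": [
    {"claw": 0.6,"slide": [-0.005,-0.02,0],"turn": 0},
    {"claw": 0.6,"slide": [-0.005,-0.02,0],"turn": 0},
    {"claw": 0.6,"slide": [-0.005,-0.02,0],"turn": 0},
    {"claw": 0.6,"slide": [0,0,0],"turn": 0},
    {"claw": 0.6,"slide": [0,0,0],"turn": 0},
    {"claw": 0.6,"slide": [0,0,0],"turn": 0},
    {"claw": 0.6,"slide": [0,0,0],"turn": 0},
    {"claw": 0.6,"slide": [0,0,0],"turn": 0}
  ]
}}

```text
time: 15.98
ee_pos: [0.5181, -0.0267, 0.0666]
tcp_rot: [-0.001, 0.994, -0.105, 0.0]
ft_force: [1.6, 6.8, 0.2]
gripper_width: 0.0514
```

The force is rising and the motion is lagging, so it's probably in contact. One small step to confirm.

{"api": "carry_out", "payload": {
  "series": [
    {"claw": 0.6,"slide": [-0.005,-0.02,0],"turn": 0},
    {"claw": 0.6,"slide": [-0.005,-0.02,0],"turn": 0},
    {"claw": 0.6,"slide": [0,0,0],"turn": 0},
    {"claw": 0.6,"slide": [0,0,0],"turn": 0},
    {"claw": 0.6,"slide": [0,0,0],"turn": 0},
    {"claw": 0.6,"slide": [0,0,0],"turn": 0},
    {"claw": 0.6,"slide": [0,0,0],"turn": 0},
    {"claw": 0.6,"slide": [0,0,0],"turn": 0}
  ]
}}

```text
time: 16.65
ee_pos: [0.518, -0.0272, 0.0666]
tcp_rot: [-0.002, 0.994, -0.105, 0.0]
ft_force: [2.0, 8.0, -1.2]
gripper_width: 0.0514
```

{"api": "carry_out", "payload": {
  "series": [
    {"claw": 0.6,"slide": [-0.005,-0.02,0],"turn": 0},
    {"claw": 0.6,"slide": [-0.005,-0.02,0],"turn": 0},
    {"claw": 0.6,"slide": [0,0,0],"turn": 0},
    {"claw": 0.6,"slide": [0,0,0],"turn": 0},
    {"claw": 0.6,"slide": [0,0,0],"turn": 0},
    {"claw": 0.6,"slide": [0,0,0],"turn": 0},
    {"claw": 0.6,"slide": [0,0,0],"turn": 0},
    {"claw": 0.6,"slide": [0,0,0],"turn": 0}
  ]
}}

```text
time: 17.32
ee_pos: [0.5178, -0.0278, 0.0666]
tcp_rot: [-0.002, 0.994, -0.105, 0.0]
ft_force: [1.8, 10.0, -0.2]
gripper_width: 0.0511
```

The slope is now about 3 N/mm with a total push of 10 N, so the buffer is compressed at about 6–8 N. I'll retract slowly so the tray doesn't get kicked back.

{"api": "carry_out", "payload": {
  "series": [
    {"claw": 0.6,"slide": [0.002,0.01,0],"turn": 0},
    {"claw": 0.6,"slide": [0.002,0.01,0],"turn": 0},
    {"claw": 0.6,"slide": [0.002,0.01,0],"turn": 0},
    {"claw": 0.6,"slide": [0.002,0.01,0],"turn": 0},
    {"claw": 0.6,"slide": [0.002,0.01,0],"turn": 0},
    {"claw": 0.6,"slide": [0.002,0.01,0],"turn": 0},
    {"claw": 0.6,"slide": [0.002,0.01,0],"turn": 0},
    {"claw": 0.6,"slide": [0.002,0.01,0],"turn": 0}
  ]
}}

```text
time: 17.98
ee_pos: [0.5179, -0.0277, 0.0665]
tcp_rot: [0.0, 0.994, -0.105, 0.0]
ft_force: [2.0, 2.9, -0.9]
gripper_width: 0.0511
```

{"api": "carry_out", "payload": {
  "series": [
    {"claw": 0.6,"slide": [0.002,0.01,0],"turn": 0},
    {"claw": 0.6,"slide": [0.002,0.01,0],"turn": 0},
    {"claw": 0.6,"slide": [0.002,0.01,0],"turn": 0},
    {"claw": 0.6,"slide": [0.002,0.01,0],"turn": 0},
    {"claw": 0.6,"slide": [0.002,0.01,0],"turn": 0},
    {"claw": 0.6,"slide": [0.002,0.01,0],"turn": 0},
    {"claw": 0.6,"slide": [0.002,0.01,0],"turn": 0},
    {"claw": 0.6,"slide": [0.002,0.01,0],"turn": 0}
  ]
}}

```text
time: 18.65
ee_pos: [0.5178, -0.0254, 0.0664]
tcp_rot: [0.0, 0.994, -0.106, -0.0]
ft_force: [0.3, 0.1, 0.2]
gripper_width: 0.0511
```

Released: the force dropped to zero without the tray following. Back off 24 mm, then rise.

{"api": "carry_out", "payload": {
  "series": [
    {"claw": 0.6,"slide": [0.007,0.033,0],"turn": 0},
    {"claw": 0.6,"slide": [0.007,0.033,0],"turn": 0},
    {"claw": 0.6,"slide": [0.014,0.065,0],"turn": 0},
    {"claw": 0.6,"slide": [0.028,0.13,0],"turn": 0},
    {"claw": 0.6,"slide": [0.04,0.18,0],"turn": 0},
    {"claw": 0.6,"slide": [0.04,0.18,0],"turn": 0},
    {"claw": 0.6,"slide": [0.04,0.18,0.3],"turn": 0},
    {"claw": 0.6,"slide": [0,0,0.6],"turn": 0}
  ]
}}

```text
time: 19.32
ee_pos: [0.5219, 0.0003, 0.0922]
tcp_rot: [0.0, 0.995, -0.105, -0.002]
ft_force: [0.7, -0.2, 0.3]
gripper_width: 0.0511
```

{"api": "carry_out", "payload": {
  "series": [
    {"claw": 0,"slide": [0,0,0.9],"turn": 0},
    {"claw": 0,"slide": [0,0,0.9],"turn": 0},
    {"claw": 0,"slide": [0,0,0.9],"turn": 0},
    {"claw": 0,"slide": [0.3,0.3,0.9],"turn": 0},
    {"claw": 0,"slide": [0.5,0.3,0.6],"turn": 0},
    {"claw": 0,"slide": [0.5,0.3,0],"turn": 0},
    {"claw": 0,"slide": [0.5,0.3,0],"turn": 0},
    {"claw": 0,"slide": [0.2,0,0],"turn": 0}
  ]
}}

```text
time: 19.98
ee_pos: [0.5853, 0.037, 0.2207]
tcp_rot: [-0.001, 0.995, -0.104, 0.001]
ft_force: [0.3, 0.8, 0.1]
gripper_width: -0.0
```

Run:
```python
from h import *
s=manip.observe(); print(s["ee_pos"],s["time"])
yaw=-1.785; h=np.exp(1j*yaw); t=.5198-.0174j
d=lambda X:np.round((X[0]+1j*X[1]-t)/h*1e3,1)
print("tcp",d(s["ee_pos"]),"knob scene z .078",d(onz("scene",(324,223),.078)))
i=imaging.grab_frame("wrist")[:,:,::-1]; cv2.imwrite("pics/w7.png",i)
cv2.imwrite("pics/w7b.png",cv2.resize(i,(784,588),interpolation=cv2.INTER_CUBIC))
```

```text
[0.58528819 0.03695641 0.22070968] 19.9833
tcp (-67+52.4j) knob scene z .078 (26.4+115.5j)
```

View pics/w7b.png

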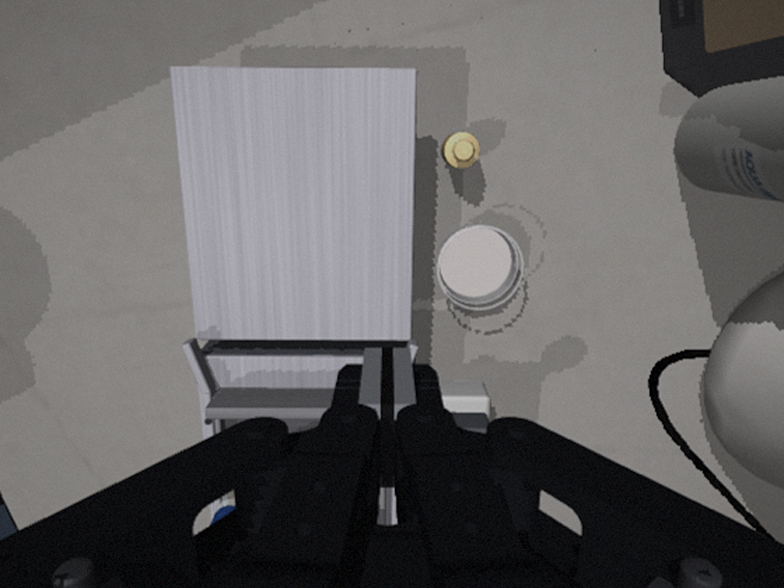

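The stand is empty with the tray on the stage, and the lever is hidden by the gripper here. I'll triangulate the knob from the two fixed views taken at the start, by dark blobs along the epipolar line.

Run:
```python
from h import *
yaw=-1.785; h=np.exp(1j*yaw); t=.5198-.0174j
d=lambda X:np.round((X[0]+1j*X[1]-t)/h*1e3,1)
def blobs(img,x0,x1,y0,y1,th):
    g=cv2.cvtColor(img,cv2.COLOR_BGR2GRAY)[y0:y1,x0:x1]
    n,l,st,c=cv2.connectedComponentsWithStats((g<th).astype(np.uint8))
    return [(c[k]+[x0,y0]).round(1).tolist()+st[k,2:].tolist() for k in range(1,n) if st[k,4]>8]
sc=cv2.imread("pics/scene0.png"); sd=cv2.imread("pics/side0.png")
for th in (35,50): print(th,"scene",blobs(sc,310,350,205,250,th)); print("side",blobs(sd,255,305,165,225,th))
for z in (.06,.07,.08,.09,.1):
    X=onz("scene",(324,223),z); print(z,d(X),proj("side",X).round(1))
g=cv2.cvtColor(sd,cv2.COLOR_BGR2GRAY)[176:216,262:300]
for r,row in zip(range(176,216),g): print(r,"".join(" .:-=+*#%@"[min(9,v//20)] for v in row))
```

```text
35 scene []
side [[277.2, 179.0, 50, 27, 217], [290.3, 215.0, 8, 7, 47]]
50 scene [[323.8, 223.3, 6, 7, 26]]
side [[276.3, 178.7, 50, 28, 255], [290.4, 215.1, 8, 7, 50]]
0.06 (-6.2+132.3j) [258.2 205.3]
0.07 (11.9+123j) [263.6 200.2]
0.08 (30.1+113.7j) [269. 195.]
0.09 (48.2+104.4j) [274.4 189.9]
0.1 (66.3+95.1j) [279.8 184.9]
176 +++: +++++++++++++++++=++**********   
177 ++++  +++++++++++++++++-+++******#    
178 ++++:  +++++++++++:..              :::
179 +++++:   +++++      :::::.     .::-***
180 **++++-: .+   ::::--*****  ...:=******
181 ********      ********:   :-====******
182 +++***   :::           ::-*======*****
183 .     :::***..   . :::-****=====******
184   ::::******-      =********====******
185 :-**********    .   *********==*******
186 ***********=   ..   ******************
187 ***********-   ..   +*****************
188 ***********+.       *****************+
189 ************=      :=**++*************
190 *************-.   .::==+=+*=+*+******#
191 **************- .--::----+---*-=+****+
192 *************=:.:-=:-----==--+:.=#+*+=
193 ************=-:::-=-::::--====.:+***
[... 248 characters left out ...]
::=#*=+*****
200 *******--===============:::-##-=******
201 *******-----===========-:::##==+******
202 *******---------======-:::*#==+*******
203 *+**+**=------------==:::+#+=+********
204 +++++++---------------:::++==*********
205 +++++++=--------------:=+==++*********
206 +++++++#*-==-----------##==***********
207 ++++++######*===------##==+***********
208 ++++++%%%%#####**==--*+==+************
209 ++++++###%%%%######+*#+=**************
210 ++++++#######%%%%+#**=*=**************
211 +++++=########*##*#+++*+***+-+=*******
212 +++++=########+#**+++*+*#=.... -******
213 +++++=####*###*#=+++****#...... -*****
214 +++++=#*##=####*++*+****#.......:*****
215 ++++++=+**%%%%%%+=##**### ..... .*****
```

The knob in the side view is at (278,186). Triangulated: dock ≈ (62,97), z ≈ 0.097, which is plausible (console at y 71–127, lever leaning to -x). I'll go behind it with closed fingers at TCP dock (20,97), z 0.085.

{"api": "carry_out", "payload": {
  "series": [
    {"claw": 0,"slide": [0.21,-0.79,0],"turn": 0},
    {"claw": 0,"slide": [0.21,-0.79,0],"turn": 0},
    {"claw": 0,"slide": [0.21,-0.79,0],"turn": 0},
    {"claw": 0,"slide": [0.21,-0.79,-0.53],"turn": 0},
    {"claw": 0,"slide": [0,0,-1],"turn": 0},
    {"claw": 0,"slide": [0,0,-1],"turn": 0},
    {"claw": 0,"slide": [0,0,-1],"turn": 0},
    {"claw": 0,"slide": [0,0,-1],"turn": 0}
  ]
}}

```text
time: 20.7
ee_pos: [0.6075, -0.0606, 0.0824]
tcp_rot: [0.0, 0.994, -0.106, -0.0]
ft_force: [-0.6, -0.2, -1.5]
gripper_width: 0.0
```

Run:
```python
from h import *
s=manip.observe(); yaw=-1.785; h=np.exp(1j*yaw); t=.5198-.0174j
X=s["ee_pos"];print("tcp dock",np.round((X[0]+1j*X[1]-t)/h*1e3,1),X,s["ft_force"].round(2))
g={n:imaging.grab_frame(n)[:,:,::-1] for n in("scene","side")}
[cv2.imwrite(f"pics/{n}8.png",v) for n,v in g.items()]
r=[g["side"][150:240,240:360],g["scene"][190:290,235:355]]
cv2.imwrite("pics/c8.png",np.hstack([cv2.resize(k,(400,400),interpolation=cv2.INTER_CUBIC) for k in r]))
```

```text
tcp dock (23.6+94.9j) [ 0.60747175 -0.06060937  0.08241907] [-0.6  -0.21 -1.5 ]
```

View pics/c8.png

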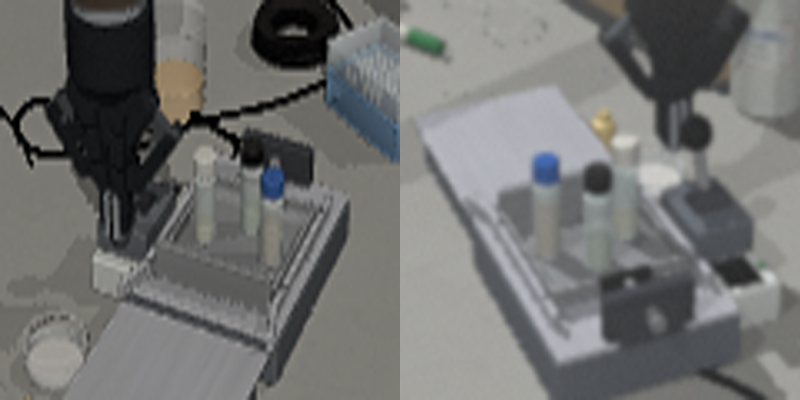

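The tray is home and straight, all three vials are upright, and the fingers are just behind the lever knob at the same lateral line. Pushing the lever along dock +x.

{"api": "carry_out", "payload": {
  "series": [
    {"claw": 0,"slide": [-0.035,-0.163,0],"turn": 0},
    {"claw": 0,"slide": [-0.035,-0.163,0],"turn": 0},
    {"claw": 0,"slide": [-0.035,-0.163,0],"turn": 0},
    {"claw": 0,"slide": [-0.035,-0.163,0],"turn": 0},
    {"claw": 0,"slide": [-0.035,-0.163,0],"turn": 0},
    {"claw": 0,"slide": [-0.035,-0.163,0],"turn": 0},
    {"claw": 0,"slide": [-0.035,-0.163,0],"turn": 0},
    {"claw": 0,"slide": [-0.035,-0.163,0],"turn": 0}
  ]
}}

```text
time: 21.47
ee_pos: [0.6003, -0.0997, 0.0839]
tcp_rot: [0.0, 0.994, -0.105, 0.0]
ft_force: [0.9, 2.1, 0.9]
gripper_width: 0.0001
```

{"api": "carry_out", "payload": {
  "series": [
    {"claw": 0,"slide": [-0.028,-0.13,0],"turn": 0},
    {"claw": 0,"slide": [-0.028,-0.13,0],"turn": 0},
    {"claw": 0,"slide": [-0.028,-0.13,0],"turn": 0},
    {"claw": 0,"slide": [-0.028,-0.13,0],"turn": 0},
    {"claw": 0,"slide": [-0.014,-0.065,0],"turn": 0},
    {"claw": 0,"slide": [-0.014,-0.065,0],"turn": 0},
    {"claw": 0,"slide": [0,0,0],"turn": 0},
    {"claw": 0,"slide": [0,0,0],"turn": 0}
  ]
}}

```text
time: 22.13
ee_pos: [0.5969, -0.1127, 0.0832]
tcp_rot: [-0.006, 0.995, -0.103, 0.0]
ft_force: [4.1, 16.0, 0.7]
gripper_width: 0.0002
```

16 N at TCP dock x ≈ 77, which is probably the end stop, with the shaft against the fingertips. I'll back off and rise a bit, then measure the knob again numerically.

{"api": "carry_out", "payload": {
  "series": [
    {"claw": 0,"slide": [0.035,0.163,0],"turn": 0},
    {"claw": 0,"slide": [0.035,0.163,0],"turn": 0},
    {"claw": 0,"slide": [0.07,0.33,0],"turn": 0},
    {"claw": 0,"slide": [0.07,0.33,0],"turn": 0},
    {"claw": 0,"slide": [0.07,0.33,0],"turn": 0},
    {"claw": 0,"slide": [0.07,0.33,0.5],"turn": 0},
    {"claw": 0,"slide": [0,0.5,1],"turn": 0},
    {"claw": 0,"slide": [0,0.5,1],"turn": 0}
  ]
}}

```text
time: 22.8
ee_pos: [0.6054, -0.0383, 0.1578]
tcp_rot: [0.0, 0.994, -0.106, -0.002]
ft_force: [0.6, -0.1, 0.6]
gripper_width: -0.0002
```

Run:
```python
from h import *
yaw=-1.785; h=np.exp(1j*yaw); t=.5198-.0174j
print(manip.observe()["ee_pos"])
g={n:imaging.grab_frame(n)[:,:,::-1] for n in("scene","side")}
[cv2.imwrite(f"pics/{n}9.png",v) for n,v in g.items()]
# expected knob pixels off/on
for x in (62,110):
    z=t+h*(x+97j)*1e-3
    print(x,[ (n,proj(n,[z.real,z.imag,.097]).round(1)) for n in g])
for n,(x0,x1,y0,y1) in {"scene":(312,346,212,250),"side":(258,300,170,206)}.items():
    a=cv2.cvtColor(np.ascontiguousarray(g[n]),cv2.COLOR_BGR2GRAY)[y0:y1,x0:x1]
    print(n,x0)
    for r,row in zip(range(y0,y1),a): print(r,"".join(" .:-=+*#%@"[min(9,v//20)] for v in row))
```

```text
[ 0.60535002 -0.0383237   0.15775364]
62 [('scene', array([323.9, 223.2])), ('side', array([278.6, 186.3]))]
110 [('scene', array([332.4, 230.9])), ('side', array([285.4, 178.8]))]
scene 312
212 #%#%%%#%%%##*+=====--=*#***####***
213 %%%%###%##########*+=+*#***####***
214 ##%%%%#######%##########***####***
215 #%%##%#%##########%%####****###***
216 %%%##%%##########%%#%###***#####**
217 %%%#%%%#%%########%#%%##****####**
218 %#%%%%#%%###%#%###%%##%##****##***
219 ######%%%%%%%%%%%##########*++++++
220 #%%#%#%####%#%%########%###**+++++
221 ##%#####%%##%%##%%####%%#####***++
222 #%%#%%%###%%#######%%%##########**
223 %%%%%%#%##########%#%#%#%#########
224 %%%%%%%##%#%###%%#####%%##########
225 %%%%%%%%%%%#%%%###***###%#########
226 %##%%%%%%%%##%%#*+=-=+*###########
227 %##%%%%%%#%####*=:::::-+##########
228 %#%%%%%%%######+-::::::=*#########
229 %%%%%%%%%###%#*=:::::::-+#########
230 %%%%%%%%%#####*-::::::::=#########
231 @@@%%%%%%#####+-::::::::+#########
232 @@@@@@%%######*=:::::::-+###%#####
233 @@@@@@@%#######+-::::::=*#########
234 @@@@@@@#**###***=::::-=*##########
235 @@@@@@%*
[... 1573 characters left out ...]
****+*********====-:-:-+*----+---*-=+***+*
192 **************===-:::::=+:-------+:.=#+*++
193 **************==--::::::::::--====.:+**+=+
194 ******+*********-::::::::::..-===:.+*##=++
195 ****+*********+--::::::::::.-===-::*##-+=+
196 **************=--:::::::::.:===-::-##-===+
197 ************+=---==-:-:::::===-:::+*==+-=+
198 ***********+=-----=====-::-===:::=*+=+:==+
199 ***********=--==-----=====-==:::=**-+-:==+
200 ***********--========-------:::-**==---==+
201 ***********-----=====------::::**-==:-===*
202 ***********---------====--::::+*-==:-====*
203 *****+*++**=------------==:::=*=-*:-=====+
204 ****+++++++---------------::-++++=-=======
205 ++*++++++++=--------------:===+++++++=+=++
```

```bash
cat > tri.py <<'E'
from h import *
from scipy.optimize import least_squares
yaw=-1.785; h=np.exp(1j*yaw); t=.5198-.0174j
def tri(ps,pd):
    f=lambda X:np.r_[proj("scene",X)-ps,proj("side",X)-pd]
    r=least_squares(f,[.6,-.08,.09]); X=r.x; d=(X[0]+1j*X[1]-t)/h*1e3; return d.round(1),X[2].round(4),r.fun.round(2)
E
python3 - <<'E'
from tri import *
def cen(f,box,th):
    a=cv2.cvtColor(cv2.imread(f),cv2.COLOR_BGR2GRAY)[box[2]:box[3],box[0]:box[1]]<th
    y,x=np.nonzero(a); return np.array([x.mean()+box[0],y.mean()+box[2]]),a.sum()
s0,n0=cen("pics/scene0.png",(318,331,216,229),60); s1,n1=cen("pics/scene9.png",(325,339,225,236),60)
d0=np.array([278.,186.3])
print(s0,n0,s1,n1)
print(tri(s0,d0))
for d1 in ([284.5,180.],[285.,179.5],[284.,180.]): print(d1,tri(s1,np.array(d1)))
E
```

```text
[323.54347826 222.84782609] 46 [331.23076923 230.51923077] 52
(np.complex128(59.8+97.4j), np.float64(0.0974), array([ 0.13, -0.12,  0.14,  0.15]))
[284.5, 180.0] (np.complex128(104.1+97j), np.float64(0.0954), array([ 0.08, -0.08,  0.09,  0.1 ]))
[285.0, 179.5] (np.complex128(105.9+96.1j), np.float64(0.0964), array([ 0.09, -0.08,  0.1 ,  0.11]))
[284.0, 180.0] (np.complex128(103.2+97.8j), np.float64(0.0952), array([ 0.2 , -0.19,  0.23,  0.25]))
```

The knob is now at about dock (105,97), a travel of about 45 mm, which is 0.93±0.06 rad. I want more margin, so I'll push once more higher on the knob.

{"api": "carry_out", "payload": {
  "series": [
    {"claw": 0,"slide": [0.02,-0.43,0],"turn": 0},
    {"claw": 0,"slide": [0,-0.43,-0.3],"turn": 0},
    {"claw": 0,"slide": [0,-0.43,-0.6],"turn": 0},
    {"claw": 0,"slide": [0,0,-0.6],"turn": 0},
    {"claw": 0,"slide": [0,0,-0.5],"turn": 0},
    {"claw": 0,"slide": [-0.035,-0.163,0],"turn": 0},
    {"claw": 0,"slide": [-0.035,-0.163,0],"turn": 0},
    {"claw": 0,"slide": [-0.035,-0.163,0],"turn": 0}
  ]
}}

```text
time: 23.57
ee_pos: [0.6035, -0.094, 0.0981]
tcp_rot: [0.0, 0.994, -0.106, -0.001]
ft_force: [0.2, -0.3, -0.4]
gripper_width: 0.0003
```

{"api": "carry_out", "payload": {
  "series": [
    {"claw": 0,"slide": [-0.035,-0.163,0],"turn": 0},
    {"claw": 0,"slide": [-0.035,-0.163,0],"turn": 0},
    {"claw": 0,"slide": [-0.035,-0.163,0],"turn": 0},
    {"claw": 0,"slide": [-0.035,-0.163,0],"turn": 0},
    {"claw": 0,"slide": [-0.021,-0.1,0],"turn": 0},
    {"claw": 0,"slide": [-0.021,-0.1,0],"turn": 0},
    {"claw": 0,"slide": [0,0,0],"turn": 0},
    {"claw": 0,"slide": [0,0,0],"turn": 0}
  ]
}}

```text
time: 24.23
ee_pos: [0.5993, -0.116, 0.0992]
tcp_rot: [-0.002, 0.995, -0.105, 0.001]
ft_force: [0.3, 5.7, 2.1]
gripper_width: -0.0003
```

{"api": "carry_out", "payload": {
  "series": [
    {"claw": 0,"slide": [-0.014,-0.065,0],"turn": 0},
    {"claw": 0,"slide": [-0.014,-0.065,0],"turn": 0},
    {"claw": 0,"slide": [-0.014,-0.065,0],"turn": 0},
    {"claw": 0,"slide": [0,0,0],"turn": 0},
    {"claw": 0,"slide": [0,0,0],"turn": 0},
    {"claw": 0,"slide": [0,0,0],"turn": 0},
    {"claw": 0,"slide": [0,0,0],"turn": 0},
    {"claw": 0,"slide": [0,0,0],"turn": 0}
  ]
}}

```text
time: 24.9
ee_pos: [0.5991, -0.1164, 0.0993]
tcp_rot: [-0.007, 0.995, -0.102, 0.001]
ft_force: [3.7, 18.0, 1.5]
gripper_width: -0.0001
```

Firm end stop: 18 N for 0.4 mm of motion, so the lever is fully over. I'll back off, rise, and check numerically that nothing else moved.

{"api": "carry_out", "payload": {
  "series": [
    {"claw": 0,"slide": [0.035,0.163,0],"turn": 0},
    {"claw": 0,"slide": [0.035,0.163,0],"turn": 0},
    {"claw": 0,"slide": [0.07,0.33,0],"turn": 0},
    {"claw": 0,"slide": [0.07,0.33,0],"turn": 0},
    {"claw": 0,"slide": [0,0.5,0.5],"turn": 0},
    {"claw": 0,"slide": [0,0.8,1],"turn": 0},
    {"claw": 0,"slide": [0,0.8,1],"turn": 0},
    {"claw": 0,"slide": [0,0.5,1],"turn": 0}
  ]
}}

```text
time: 25.57
ee_pos: [0.603, -0.0142, 0.2043]
tcp_rot: [-0.0, 0.994, -0.105, -0.001]
ft_force: [1.0, 0.3, 0.1]
gripper_width: 0.0
```

Run:
```python
from tri import *
g={n:np.ascontiguousarray(imaging.grab_frame(n)[:,:,::-1]) for n in("scene","side")}
[cv2.imwrite(f"pics/{n}10.png",v) for n,v in g.items()]
a=cv2.cvtColor(g["scene"],cv2.COLOR_BGR2GRAY)[225:236,325:339]<60; y,x=np.nonzero(a); print("knob scene",x.mean()+325,y.mean()+225)
gs=lambda f:cv2.cvtColor(f,cv2.COLOR_BGR2GRAY).astype(np.float32)
# sub-pixel shift of regions between release (8) / start (0) and now
def sh(n,k,box):
    p=cv2.imread(f"pics/{n}{k}.png"); x0,x1,y0,y1=box
    return np.round(cv2.phaseCorrelate(gs(p)[y0:y1,x0:x1],gs(g[n])[y0:y1,x0:x1])[0],2), np.abs(gs(p)-gs(g[n]))[y0:y1,x0:x1].mean().round(1)
print("tray+vials since release, scene",sh("scene",8,(255,312,228,275)),"side",sh("side",8,(296,345,180,225)))
for nm,b in dict(tipbox=(290,362,300,360),beaker=(372,415,255,305),tape=(190,222,192,213),marker=(217,252,190,205),black_ring=(375,440,320,370)).items(): print(nm,sh("scene",0,b))
def cap(n):
    hsv=cv2.cvtColor(g[n],cv2.COLOR_BGR2HSV); m=cv2.inRange(hsv,(105,150,60),(125,255,255)); m[:, :235]=0; m[:,330:]=0
    y,x=np.nonzero(m[180:260]); return np.array([x.mean(),y.mean()+180]),len(x)
c={n:cap(n) for n in g}; print(c, tri(c["scene"][0],c["side"][0]))
```

```text
knob scene 331.28 230.5
tray+vials since release, scene (array([ 0.01, -0.03]), np.float32(0.9)) side (array([0.01, 0.48]), np.float32(0.7))
tipbox (array([-0.21,  0.08]), np.float32(2.9))
beaker (array([ 0.82, -0.17]), np.float32(6.5))
tape (array([-0.05, -0.01]), np.float32(1.0))
marker (array([0.14, 0.49]), np.float32(1.0))
black_ring (array([ 0.  , -0.09]), np.float32(8.6))
{'scene': (array([278.28571429, 229.85714286]), 7), 'side': (array([321.42424242, 190.57575758]), 33)} (np.complex128(73.1-36.3j), np.float64(0.11), array([-0.12,  0.09, -0.13, -0.11]))
```

The knob position is unchanged by the second push, so the lever was already at its stop. The tray and vials haven't moved since release, and the bystanders are where they were. Handing in.

```bash
python3 -c "
from cell import manip
print(manip.finish_job())"
```

```text
the job is handed in; nothing more can be done
None
```

The tray is on the warming stage against the buffer, released, and the toggle lever is thrown over. I handed the job in at about 26 s; no verdict is reported.

**Tray:** I pushed it on the rear wall with two half-open fingers, over the step and between the rails. I stopped when the force rose by about 3 N per mm, at a total push of about 10 N. Less the sliding friction, that puts the buffer at roughly 6–8 N. I then backed off slowly, and the tray showed no visible movement afterwards.

**Lever:** I threw it with closed fingers. It reached a firm stop, 16 N low on the lever and 18 N on the second push higher up.

**Last checks:**
- **Lever angle:** the knob moved about 45 mm, which is 0.93 ± 0.06 rad by triangulation. That only narrowly clears 0.85 rad. The second push left the knob where it was, so I take it to be at its end stop.
- **Tray and vials:** no shift in the scene view since release. The side view gave a 0.5 pixel vertical shift, which I took as noise. The three vials looked upright and the tray straight in the last picture viewed, before the lever was thrown.
- **Bystanders:** none shifted by more than about 1 pixel.
- **Contact after release:** the remaining force on the buffer could not be measured directly; I infer it from the slow release.
- **Dock position:** my two measurements of the stand's rear edge disagreed by about 4 mm along the slide direction, so I found the buffer by force instead.

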